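# Find the undrilled disc, load it and bring it under the drill

## Robot

A 7-joint arm with a two-finger parallel gripper is mounted at the origin on the work surface; the furniture and walls round the work are solid. World frame = base frame: x ahead of the robot, y to its left, z up, the work surface at z = 0. Lengths are in mm, angles in rad, forces in N, time in s.
With the tool pointing down it reaches from about 425 to 875 mm from the base axis. Payload 4.7 kg.
Tool frame: the origin (TCP) lies at the very end of the fingers, on their centre line; the grasp point (between the pads) lies 19 mm behind it; z points along the fingers, y is the direction in which the jaws open and shut (so a half turn about z gives the same grasp; the last joint's range is limited). The gripper opens to 85 mm and grips with 20 to 120 N. Pads are 22 mm wide; open, the fingers measure 114 mm over their backs; the gripper's body (76 mm by 85 mm) begins 54 mm behind the grasp point. The pads swing forward as they close: fully open they stand 13 mm farther back than shut.
Start: joints at [-1.252, 0.321, -0.07, 1.45, 0.023, 1.371, -0.057], TCP at [195.094, 620.051, 231.349] pointing down, gripper open.
Joint ranges: [-2.86, 2.86], [-0.3, 2.09], [-1.38, 1.24], [0.06, 2.45], [-1.56, 4.7], [0.09, 2.05], [-2.69, 2.69]. Speed limits (rad/s): [2.57, 2.57, 3.14, 3.14, 3.14, 3.14, 3.14].

## Interface

Orientations are given as a unit quaternion [w, x, y, z].
In Python, from station import movep, movel, goto_joints, move_gripper, wait, ik, read_state, grab_frame, Unreachable, sign_off gives the robot as it stands. Calls block until the motion is done:
- movep(position, orientation): joint-space move of the TCP to a pose.
- movel(position, feed=150, frame=None, contact_N=None): straight line of the TCP; frame=None keeps the orientation; feed is the mean speed in mm/s. With contact_N (N) it stops when the force on the tool has changed by that much, and returns True; else False.
- goto_joints(angles): joint-space move.
- move_gripper(opening, f_grip=None): finger opening in mm; f_grip is the grip in N (None keeps the last); returns when the fingers have stopped.
- wait(seconds).
- ik(position, orientation): joint angles nearest the present ones, or None.
- read_state(): the state.
- grab_frame(name): name is "scene" or "top"; returns a dict with "pixels" (384x512x3 uint8, blue, green, red), "K" (3x3 intrinsics, pixels), "k1" (the pictures are not rectified: a ray, as slopes to the right and down, at radius r is drawn at 1 + k1 r^2 times it, then the intrinsics apply), "view" (4x4, takes a point from world to camera coordinates). Camera axes: x right, y down, z forward; pixel columns grow to the right and rows downward; lengths in mm; the calibration is good to about 2 mm. A picture is of the moment at which its call begins. There is no depth.
A pose or a line that the arm cannot do raises Unreachable and nothing moves.
- sign_off(): hands the job in, once; it reports no verdict.
The state is a dict: "t": time; "joints": joint angles; "qvel": joint speeds; "joint_efforts": joint torques, N m; "tcp_pos": TCP position; "orientation": TCP orientation; "ft_force": force on the tool from outside, world axes, zero at the start; "torque": the same for the moment, N m; "finger_gap": finger opening in mm.
Only numpy, scipy, OpenCV 4.12 (cv2) and the standard library are available. Lean on these libraries where they do the work, as an engineer would, in place of code of your own. Each camera call takes 0.05 s, during which the arm holds its last target.

## Task

Set up the drill for the next piece: of the three turned wooden discs only one is still undrilled (pale, with a pencilled ring on top), and it may be in the sliding jig, on the cork mat or in the tray. If a drilled disc sits in the jig's nest, first lay it flat in the orange wooden tray, beside whatever lies there, and lay the undrilled one in the nest, ring up; leave the other drilled discs where they are. Then slide the jig until the pencilled ring is right under the drill bit, pull the feed lever all the way down so that the bit comes to the ring, let the lever rise again, and leave the jig there. Never bring the bit down over a drilled disc, and do not shift or tip the thread spools, the little parasol or the little stool.

Things in the scene. Friction and masses are not known exactly. Their poses are not given: they have to be found in the camera images.
- blank: the undrilled disc: pale plain wood, domed on top, 36 mm across, 12 mm high (straight-sided for grasping up to 10 mm), with a pencilled ring 8 mm across and a dot in the middle of its top. Origin: centre of its underside, z up. It may start in the jig's nest, on the cork mat or in the tray.
- mark (a point): the pencilled dot: centre of the blank's top, 12 mm above its underside
- drilled_a: a drilled disc: orange-brown varnished wood with a dark hole in the middle, 36 mm across, 12 mm high (straight-sided up to 10 mm). Origin: centre of its underside, z up
- drilled_b: the other drilled disc, just like drilled_a
- tray: orange-brown shallow wooden tray, loose, 85 x 190 x 21 mm, floor 5 mm thick, inside 76 x 180 mm. Origin: centre of its underside; its length lies along its y axis
- cork_mat: fixed cork mat 85 x 120 x 5 mm, long side along its y. Origin: centre of its underside. One disc and the red spool stand on it at the start
- jig: sliding drilling jig, loose: plywood sole 85 (x) x 205 (y) x 5 mm that slides on the table, with a nest and an upright dark wooden handle on it. Origin: centre of its underside, z up. At the start it stands left of the drill, a little off the fence
- nest (a point): centre of the nest's floor, on the jig at (0, -65, 5) mm: a round seat 43 mm across for a disc, between two curved cheeks 6 mm high (tops 11 mm above the table) on its +x and -x sides; open 30 mm wide on its +y and -y sides, so that fingers closing along the jig's y can take the disc
- handle (a point): middle of the top of the jig's handle, on the jig at (0, 70, 45) mm. The handle is an upright block 46 mm along the jig's x and 18 mm along its y, its top 45 mm above the table, graspable over its upper 30 mm
- drill_stand: fixed drill stand; origin on the table right under the bit, z up. Foot 14 mm high; column 224 mm high at x = 93 mm; black upright drill, 39 mm thick (clamp ring 50 mm), 62 to 170 mm above the table when raised
- fence (a point): on the face of the fence, straight behind the bit: an aluminium bar 16 mm high whose face looks to the stand's -x at stand x = 42.5 mm, from stand y = -100 to +200 mm. With the jig's +x edge flat against it the nest travels along the stand's y right under the bit
- bit_tip (a point): tip of the drill bit, 43.5 mm above the table when raised and 18.5 mm with the lever fully down, that is 1.5 mm above the top of a disc in the nest; it moves straight down
- feed_lever (a joint): angle of the feed lever: 0 raised (where its spring holds it), 0.9 rad fully down at the depth stop; it drives the drill down 25 mm
- lever_ball (a point): centre of the black ball (24 mm) at the lever's end. It runs on an arc of 150 mm radius in the stand's xz plane round (70, -80, 140) mm of the stand, pointing to -x, 0.5 rad above level when raised, 0.4 below when down: from 212 to 82 mm above the table. 3 to 6 N push it down; let go, it rises by itself
- spool_red: bystander: spool of red thread, 24 mm across, 36 mm high, on the cork mat. Origin: centre of its underside
- spool_blue: bystander: spool of blue thread, 24 mm across, 36 mm high, on the table beside the tray. Origin: centre of its underside
- parasol: bystander: small green turned parasol, 43 mm across, 84 mm high, on the table before the tray. Origin: centre of its underside
- stool: bystander: miniature stool with a black top 68 mm across, 58 mm high, right of the drill stand's foot. Origin: centre of its underside
- goblet (a point): obstacle, fixed: middle of the rim of a dark turned wooden goblet, 56 mm across, 57 mm high, on the table before the drill
- black_figure_10: obstacle, fixed: black carved figure group, 45 x 89 mm foot, 143 mm high, nearer the robot than the tray and the drill. Origin: centre of its underside
Mind the look-alikes: they are no part of the job. What is shaped like the drilled_a but green, red or turquoise is not meant.

How it is judged:
By the outcome, as a careful person would: the job done as asked, in the order asked, and still so for the second after the job is handed in, with the robot touching nothing.
It also fails if it takes over 72 s, if anything falls off the work surface, if the arm or the gripper's body presses on something with over 40 N, if the wrist force passes 120 N, or if a joint passes its speed limit or range.

## Working session

There is one attempt and no reset: what is moved stays moved. The work goes in short steps, each a Python script; the robot and the scene stay as the last script left them, time stands still between calls to the robot, and variables do not carry over. Pictures are saved under pics/ and viewed, and the job is handed in when it is done.

```bash
ls; mkdir -p pics; cat > h.py <<'E'
import numpy as np, cv2
from station import *
def snap(n,out):
    f=grab_frame(n); cv2.imwrite(f'pics/{out}.png',f['pixels']); np.savez(f'pics/{out}.npz',**{k:np.array(v) for k,v in f.items()}); return f
def load(out): return np.load(f'pics/{out}.npz')
def crop(out,u0,v0,w,h,s,name):
    im=cv2.imread(f'pics/{out}.png')[v0:v0+h,u0:u0+w]; cv2.imwrite(f'pics/{name}.png',cv2.resize(im,None,fx=s,fy=s,interpolation=cv2.INTER_CUBIC))
def p2w(f,u,v,z):
    K=np.array(f['K']);k=float(f['k1']);V=np.array(f['view'])
    d=cv2.undistortPoints(np.array([[[u,v]]],float),K,np.array([k,0,0,0,0.]))[0,0]
    R=V[:3,:3];c=-R.T@V[:3,3];r=R.T@np.array([d[0],d[1],1]);s=(z-c[2])/r[2];return c+s*r
def w2p(f,p):
    V=np.array(f['view']);q=V[:3,:3]@np.array(p,float)+V[:3,3];a=q[:2]/q[2];r2=a@a
    a=a*(1+float(f['k1'])*r2);K=np.array(f['K']);return (K@np.array([*a,1]))[:2]
E
python3 - <<'E'
from h import *
for n in('scene','top'):
    f=snap(n,n+'0'); V=np.array(f['view']); print(n,f['K'],f['k1'],-V[:3,:3].T@V[:3,3])
    im=f['pixels'];cv2.imwrite(f'pics/{n}0b.png',cv2.resize(im,(800,600),interpolation=cv2.INTER_CUBIC))
print(read_state())
E
```

```text
pics
scene [[386.4763432    0.         260.85267224]
 [  0.         386.4763432  186.81792189]
 [  0.           0.           1.        ]] -0.10192580894804594 [-393.72104297 -579.45081503  717.42708342]
top [[480.95881199   0.         256.41982946]
 [  0.         480.95881199 191.91917106]
 [  0.           0.           1.        ]] -0.022892367146614637 [ 276.77706298   23.45695429 1368.18887358]
{'t': 0.1, 'joints': array([-1.25189357,  0.3217394 , -0.07011127,  1.45152686,  0.02261675,
        1.37078731, -0.05684639]), 'qvel': array([-0.0007997 , -0.00102768, -0.00070772, -0.00348426, -0.00039718,
        0.0018017 ,  0.00104985]), 'joint_efforts': array([-1.38254350e-04, -4.94878578e+01, -3.84020973e-01, -3.15210736e+01,
        1.29058390e-02,  7.38281262e-03, -3.34478727e-05]), 'tcp_pos': array([194.96372618, 619.58492027, 230.35235781]), 'orientation': array([-7.76916325e-05,  1.51757985e-01,  9.88417328e-01, -8.33149132e-04]), 'ft_force': array([-1.23107283,  0.45956651,  0.06951986]), 'torque': array([ 0.02427383, -0.01967159,  0.00173111]), 'finger_gap': 85.47772381165029}
```

View pics/scene0b.png

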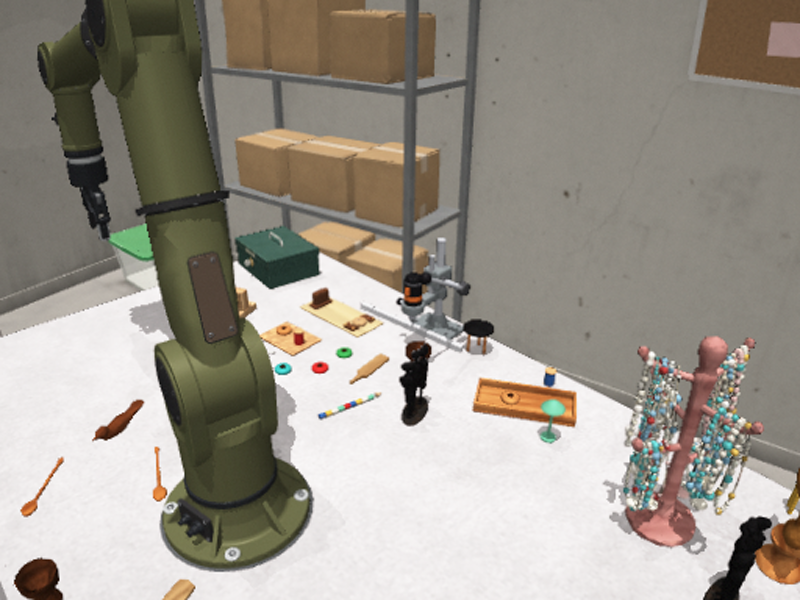

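View pics/top0b.png

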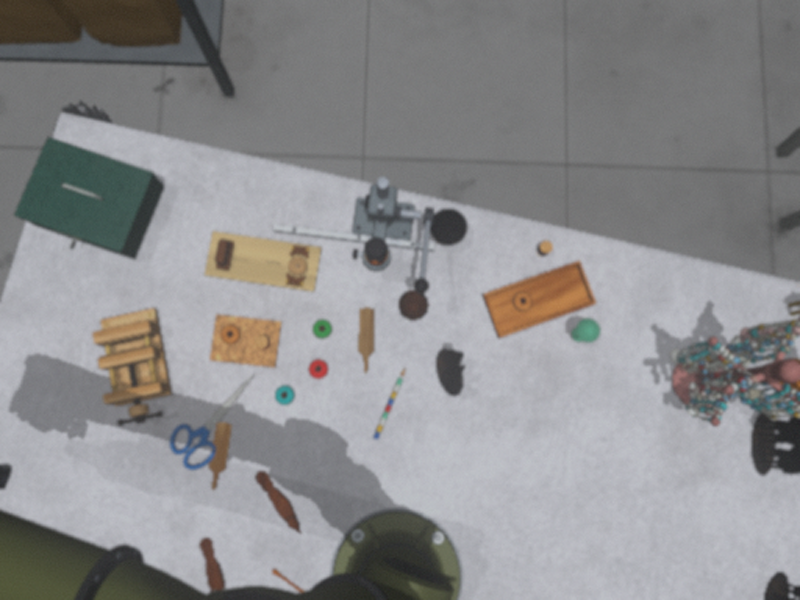

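```bash
python3 - <<'E'
from h import *
crop('top0',120,135,100,110,7,'c1')
crop('top0',220,105,180,120,4.4,'c2')
crop('scene0',150,170,170,85,4.7,'c3')
crop('scene0',295,225,90,65,8,'c4')
E
```

```text
(no output)
```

View pics/c1.png

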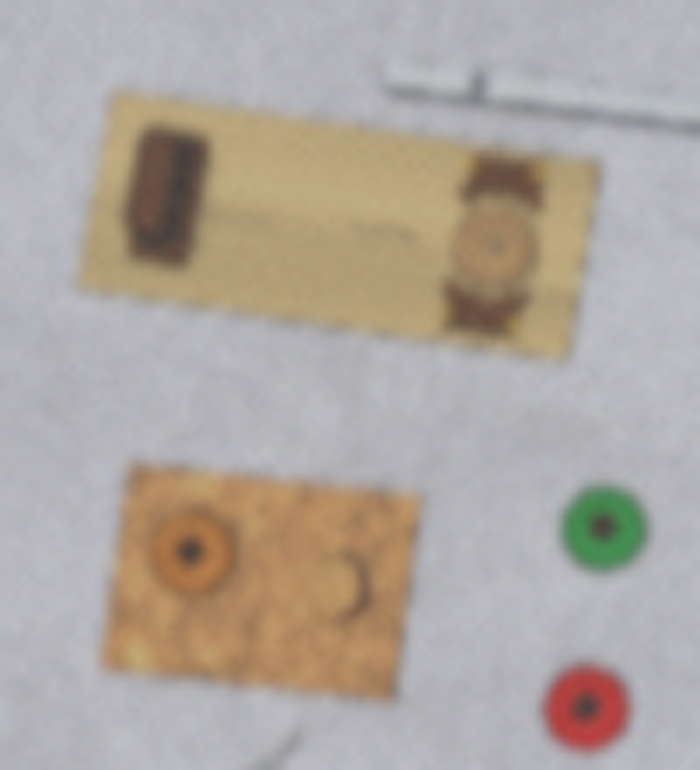

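View pics/c2.png

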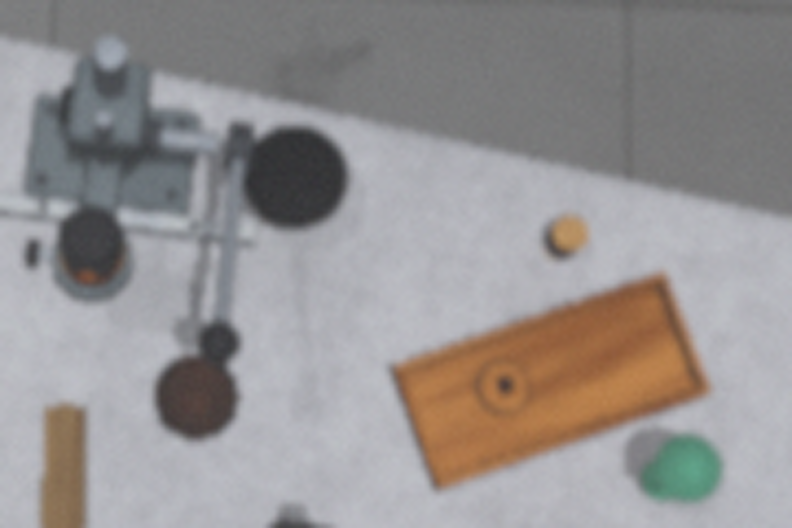

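View pics/c3.png

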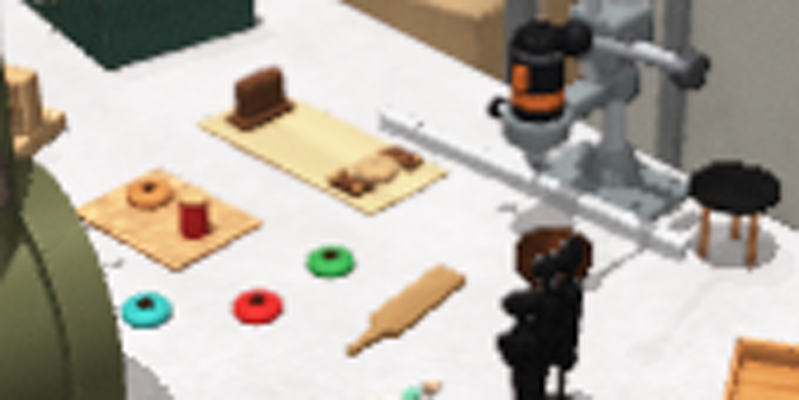

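View pics/c4.png

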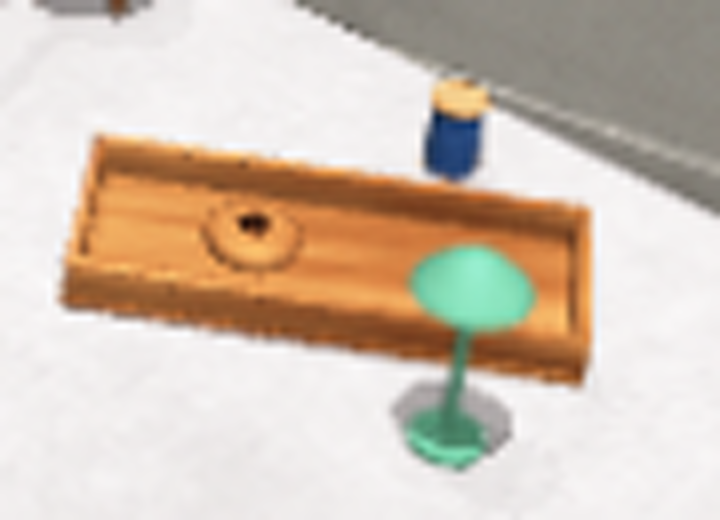

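```bash
python3 - <<'E'
from h import *
crop('top0',170,140,50,40,14,'d1')
crop('top0',222,110,62,50,12,'d2')
crop('top0',255,130,40,80,8,'d3')
crop('scene0',225,150,90,75,8,'d4')
crop('top0',128,145,80,45,10,'d5')
E
```

```text
(no output)
```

View pics/d1.png

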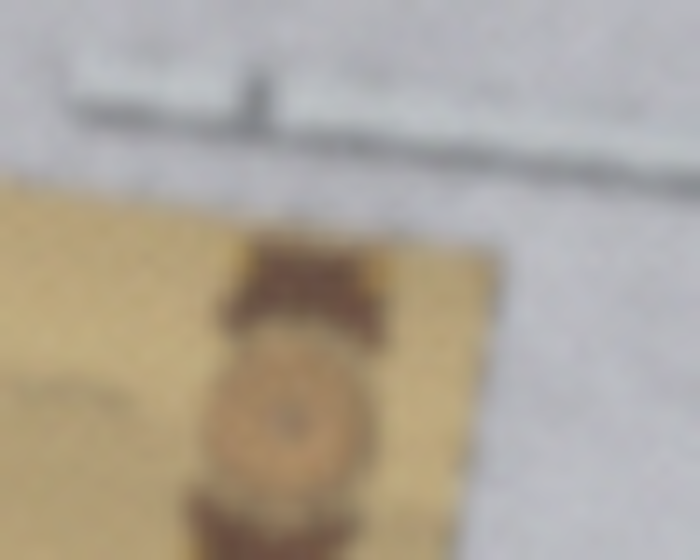

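View pics/d2.png

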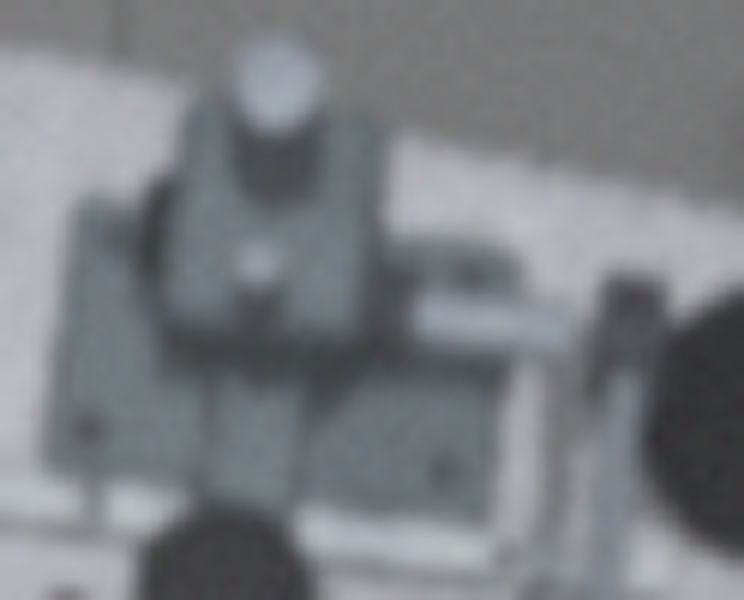

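View pics/d3.png

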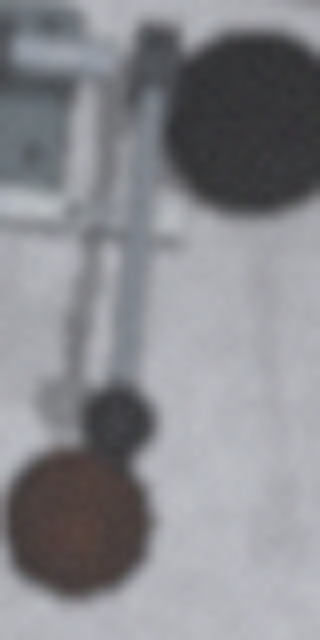

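View pics/d4.png

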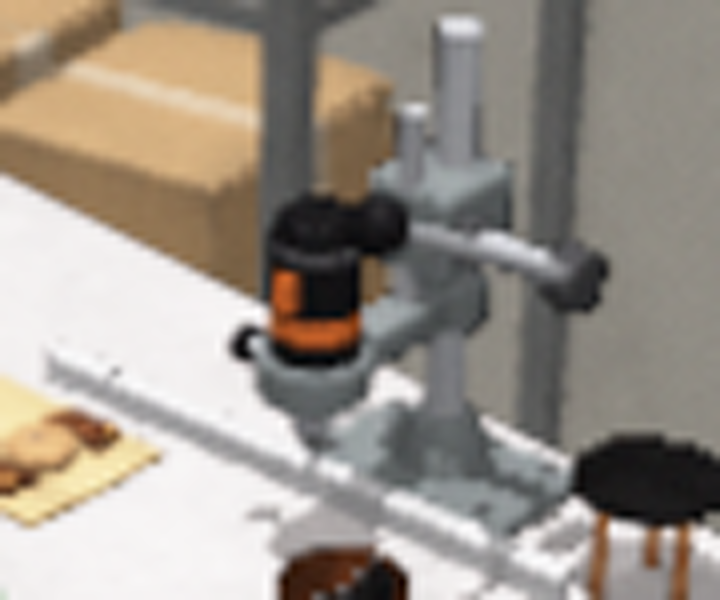

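View pics/d5.png

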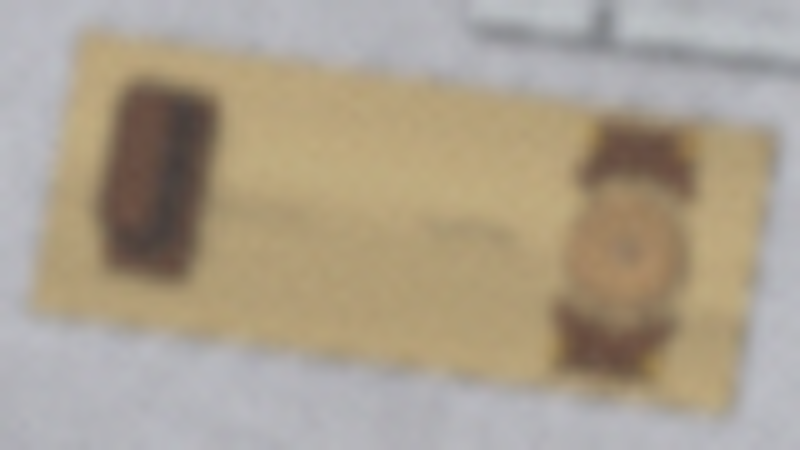

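```bash
cat > fit.py <<'E'
from h import *
from scipy.optimize import least_squares
T=load('top0');S=load('scene0')
def px(o,s,u,v): return ((u+.5)/s-.5+o[0],(v+.5)/s-.5+o[1])
d1=lambda u,v:px((170,140),14,u,v)
d2=lambda u,v:px((222,110),12,u,v)
d3=lambda u,v:px((255,130),8,u,v)
d4=lambda u,v:px((225,150),8,u,v)
d5=lambda u,v:px((128,145),10,u,v)
def place(p,q):
    c,s=np.cos(p[2]),np.sin(p[2]);return [p[0]+c*q[0]-s*q[1],p[1]+s*q[0]+c*q[1],q[2]]
def fit(obs,p0):
    r=lambda p:np.concatenate([np.array(w2p(f,place(p,q)))-np.array(u) for f,q,u in obs])
    s=least_squares(r,p0,x_scale=[1,1,.01],loss='soft_l1');return s.x,r(s.x).reshape(-1,2)
if __name__=='__main__':
    np.set_printoptions(precision=2,suppress=True)
    obs=[(T,(42.5,200,16),d1(72,96)),(T,(42.5,-100,16),d3(187,236)),(T,(93,0,224),d2(278,82)),(T,(-61.6,-80,212),d3(118,422)),
    (S,(42.5,200,16),d4(47,355)),(S,(42.5,-100,16),d4(555,580)),(S,(93,0,224),d4(460,28)),(S,(-61.6,-80,212),d4(378,222))]
    st,r=fit(obs,[600,0,-.1]);print('stand',st,r.tolist())
    so,r=fit(obs[:4],[600,0,-.1]);print('top only',so)
    so,r=fit(obs[4:],[600,0,-.1]);print('scene only',so)
    obs=[(T,(42.5,102.5,5),d5(82,33)),(T,(42.5,-102.5,5),d5(778,130)),(T,(-42.5,-102.5,5),d5(732,412)),(T,(-42.5,102.5,5),d5(33,312)),(T,(0,-65,17),d5(627,248))]
    j,r=fit(obs,[550,200,-.1]);print('jig',j,r.tolist())
    print('nest',place(j,(0,-65,5)),'handle',place(j,(0,70,45)))
    c,s=np.cos(st[2]),np.sin(st[2]);R=np.array([[c,s],[-s,c]])
    print('jig in stand',R@(j[:2]-st[:2]),j[2]-st[2])
    print('ball',place(st,(-61.6,-80,212)),'goblet',p2w(T,*d3(78,522),57))
    print('handle target',place(st,(0,135,45)))
    print('bit px scene',d4(*[0,0]),w2p(S,place(st,(0,0,43.5))))
E
python3 fit.py
```

```text
stand [547.75  50.22  -0.1 ] [[-0.31887746489908864, -0.10597199393694723], [-0.19800361469003747, 0.19052945901546536], [0.3560432519418555, -0.39905682785068564], [0.23788730277618697, -0.1927357253816524], [-0.3824987376142417, -0.0810827604343558], [-0.040323042206182436, 0.19837189820520962], [0.03985230984272903, -0.00822473724602446], [-0.1890715805545824, 0.986854080910831]]
top only [547.37  50.31  -0.1 ]
scene only [549.79  51.02  -0.1 ]
jig [551.2  261.46  -0.11] [[0.019078342226094946, -0.30060216337807333], [0.3050613022351456, -0.10992468549957835], [0.2836251784729882, 0.3673897880980803], [-0.34893846888616054, 0.33035687778749434], [-0.25893580568680363, -0.2888117085799706]]
nest [np.float64(543.8333645381985), np.float64(196.88178837097172), 5] handle [np.float64(559.1303496086024), np.float64(331.01233018660685), 45]
jig in stand [-17.07 210.58] -0.016366720783231176
ball [np.float64(478.6809579273815), np.float64(-23.426599947466272), 212] goblet [469.83 -16.07  57.  ]
handle target [np.float64(560.8528405110246), np.float64(184.58143286054806), 45]
bit px scene (224.5625, 149.5625) [263.23 209.9 ]
```

```bash
cat >> h.py <<'E'
def Q(psi): return [0,-np.sin(psi/2),np.cos(psi/2),0]
ST=np.array([547.75,50.22,-.0995])
def sw(x,y,z,st=None):
    st=ST if st is None else st
    c,s=np.cos(st[2]),np.sin(st[2]);return [st[0]+c*x-s*y,st[1]+s*x+c*y,z]
E
python3 - <<'E'
import fit,subprocess
from h import *
print(subprocess.run("python3 fit.py|grep -E 'stand|jig'",shell=True,capture_output=True,text=True).stdout[:100])
psi=-.114
print([ik(p,Q(psi)) for p in ([559.1,331,150],[559.1,331,14],sw(0,135,14),sw(-62,-80,260),sw(-68,-80,90))])
movep([559.1,331,150],Q(psi))
movel([559.1,331,60],feed=150)
f=snap('scene','s1');snap('top','t1')
crop('s1',150,120,200,130,4,'s1c');crop('t1',110,120,120,80,6,'t1c')
s=read_state();print(s['t'],s['tcp_pos'],s['ft_force'])
E
```

```text
stand [547.75  50.22  -0.1 ] [[-0.31887746489908864, -0.10597199393694723], [-0.19800361469003747, 0
this script no longer has the robotException ignored in: <_io.TextIOWrapper mode='rw' encoding='UTF-8'>
Traceback (most recent call last):
BrokenPipeError: [Errno 32] Broken pipe
```

The subprocess took the robot connection; rerunning without it.

```bash
python3 fit.py | grep -oE '^(stand|jig) \[[^]]*\]'; python3 -c "
from fit import *
print(0)"; python3 - <<'E'
from h import *
psi=-.114
for p in ([559.1,331,150],[559.1,331,14],sw(0,135,14),sw(-62,-80,260),sw(-68,-80,90)): print(np.round(ik(p,Q(psi)),2))
movep([559.1,331,150],Q(psi))
movel([559.1,331,60],feed=150)
f=snap('scene','s1');snap('top','t1')
crop('s1',150,120,200,130,4,'s1c');crop('t1',110,120,120,80,6,'t1c')
s=read_state();print(s['t'],s['tcp_pos'],s['ft_force'])
E
```

```text
stand [547.75  50.22  -0.1 ]
jig [551.2  261.46  -0.11]
0
[-0.7   0.37  0.16  1.56 -0.06  1.22  0.92]
[-0.69  0.5   0.15  1.67 -0.08  0.98  0.94]
[-0.61  0.4   0.3   1.83 -0.15  0.93  1.21]
[ 0.05 -0.05 -0.05  1.81 -0.    1.38  1.45]
[-0.67  0.07  0.69  2.07 -0.05  1.02  1.5 ]
2.675 [560.09344923 331.72118676  61.63355653] [-0.50467565 -0.48554561  0.07198898]
```

View pics/s1c.png

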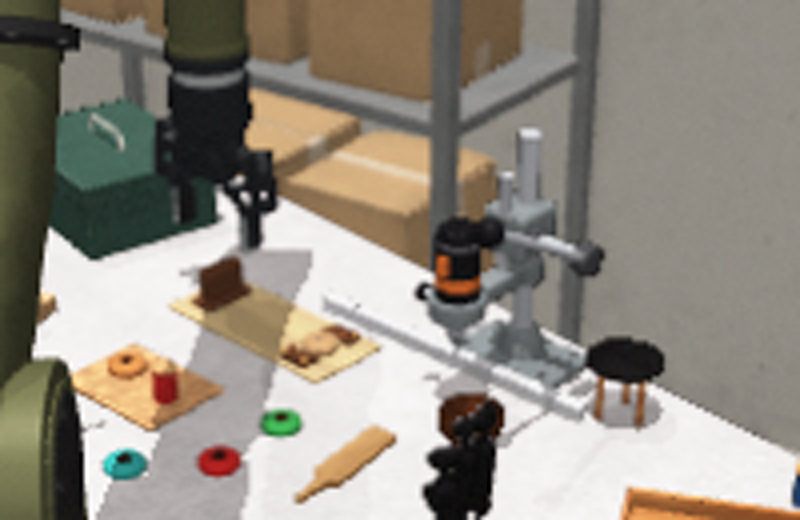

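```bash
python3 - <<'E'
from h import *
wait(.2);s=read_state();print(s['t'],s['tcp_pos'])
print(movel([559.1,331,14],feed=100,contact_N=12))
s=read_state();print(s['t'],s['tcp_pos'],s['ft_force'])
move_gripper(10,25)
s=read_state();print(s['t'],s['tcp_pos'],s['ft_force'],s['finger_gap'])
snap('scene','s2');snap('top','t2')
crop('s2',150,120,200,130,4,'s2c');crop('t2',120,135,100,60,8,'t2c')
E
```

```text
2.875 [559.57996827 331.30017307  60.95143143]
False
3.4833 [559.16557787 330.98561729  13.84446053] [ 0.64794873  0.70805835 -0.88541231]
4.1 [559.27206297 331.4591667   14.47105508] [-0.47613217  0.48063393  2.23222796] 17.67753539281673
```

View pics/s2c.png

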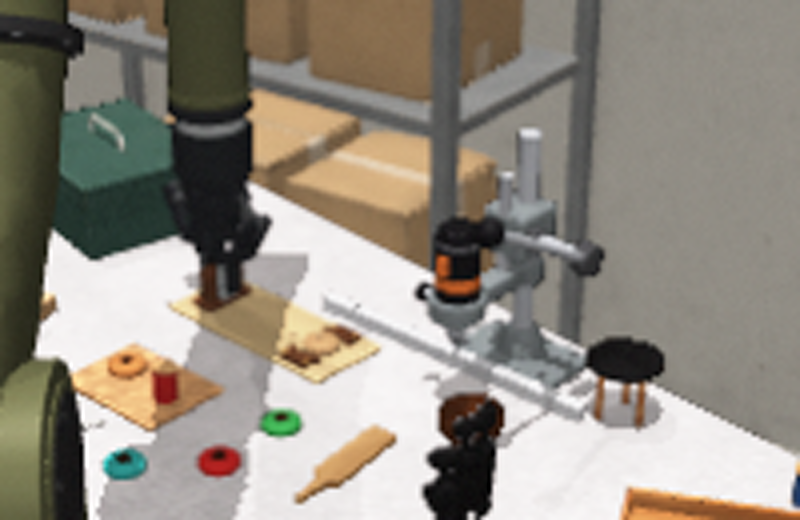

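View pics/t2c.png

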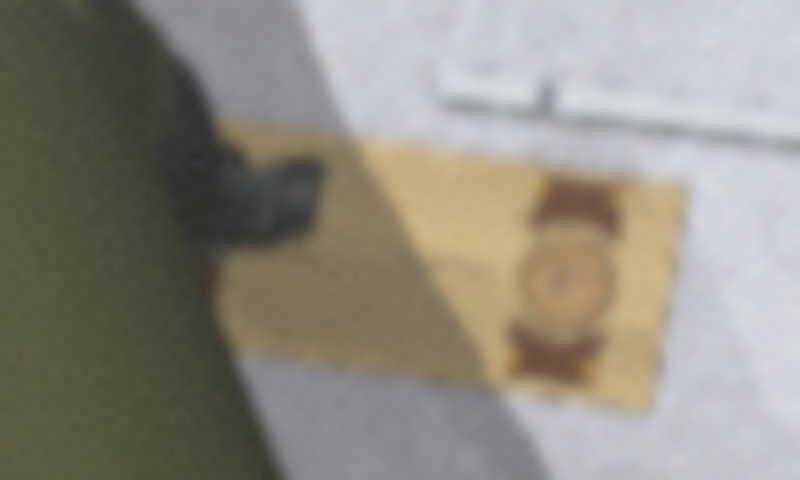

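```bash
python3 - <<'E'
from h import *
p=np.array([559.1,331.,14]);c,s=np.cos(ST[2]),np.sin(ST[2]);ex=np.array([c,s,0])
movel(list(p+ex*12),feed=40,frame=Q(ST[2]))
wait(.2);s=read_state();print(s['t'],s['tcp_pos'],s['ft_force'])
print(movel(list(p+ex*24),feed=12,contact_N=7))
s=read_state();print(s['t'],s['tcp_pos'],s['ft_force'],s['torque'],s['finger_gap'],(s['tcp_pos']-p)@ex)
snap('top','t3');crop('t3',120,135,100,60,8,'t3c')
E
```

```text
4.85 [570.63649223 330.35726441  14.45812599] [-3.1236979   0.66141846  5.35739065]
True
5.2333 [570.54225666 330.32197238  14.49659159] [-0.86724717  0.56195647  4.01648688] [-0.12241911 -0.04476675 -0.11277097] 17.400529295766 11.453015257297967
```

View pics/t3c.png

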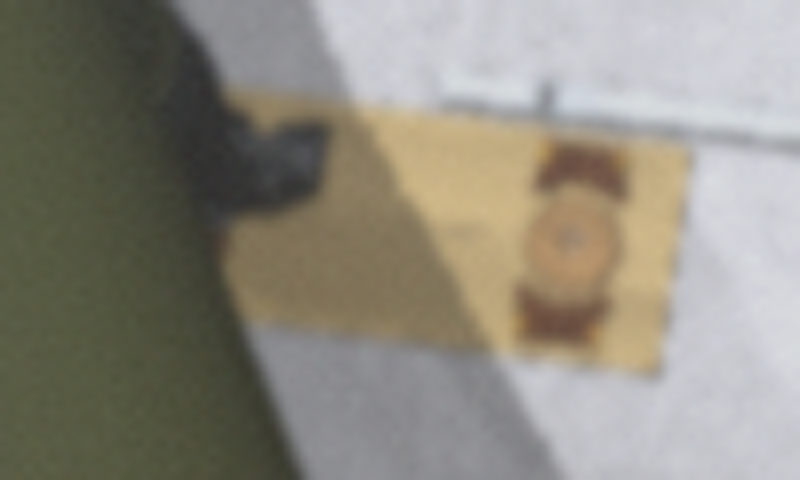

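```bash
python3 - <<'E'
from h import *
p=np.array([559.1,331.,14]);c,s=np.cos(ST[2]),np.sin(ST[2]);ex=np.array([c,s,0])
for d in (13,14,15,16,17,18,19,20,21):
    h=movel(list(p+ex*d),feed=12,contact_N=16)
    wait(.1);s=read_state();print(d,h,round(s['t'],2),s['ft_force'].round(1),s['torque'].round(2),round((s['tcp_pos']-p)@ex,2))
    if s['ft_force']@ex<-14 or h: break
snap('top','t4');crop('t4',120,135,100,60,8,'t4c')
E
```

```text
13 False 5.72 [-6.7 -1.2  9.3] [-0.12  0.81 -0.19] 11.49
14 False 6.08 [-8.3 -0.6 10.9] [-0.18  1.38 -0.24] 11.56
15 False 6.42 [-9.  -1.2 11.1] [-0.19  1.49 -0.23] 12.29
16 False 6.78 [-8.5 -1.   9.9] [-0.16  1.42 -0.24] 13.4
17 False 7.12 [-9.  -0.5 11. ] [-0.14  1.49 -0.27] 14.25
18 False 7.47 [-10.   -0.4  12.9] [-0.19  1.97 -0.28] 14.37
19 False 7.83 [-13.3  -1.7  14.5] [-0.26  2.49 -0.33] 14.4
20 False 8.18 [-14.5  -2.3  16.1] [-0.35  2.85 -0.36] 14.49
```

View pics/t4c.png

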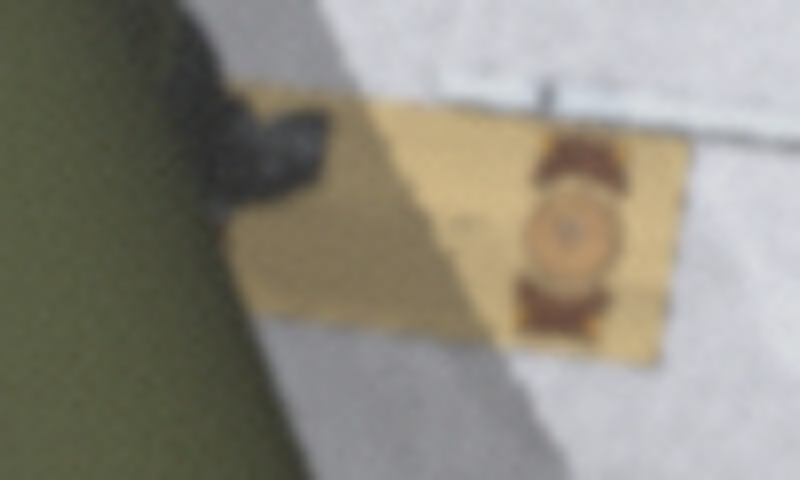

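```bash
python3 - <<'E'
from h import *
p=np.array([559.1,331.,14]);c,s=np.cos(ST[2]),np.sin(ST[2]);ex=np.array([c,s,0]);ey=np.array([-s,c,0])
o=np.array(sw(0,0,0))
y0=(p-o)@ey; x=(p-o)@ex+17; print(y0,x)
for y in (y0-20,y0-60,y0-100,140):
    h=movel(list(o+ex*x+ey*y+[0,0,15.]),feed=45,contact_N=25)
    s=read_state();f=s['ft_force'];q=s['tcp_pos']-o;print(h,round(s['t'],2),'fx',round(f@ex,1),'fy',round(f@ey,1),'fz',f[2].round(1),s['torque'].round(2),(q@ex).round(2),(q@ey).round(2),q[2].round(2))
    if h: break
wait(.2)
snap('top','t5');crop('t5',170,130,100,60,8,'t5c')
snap('scene','s5');crop('s5',190,150,100,75,8,'s5c')
E
```

```text
280.5187127062853 0.40232782560923397
False 8.82 fx -5.2 fy 3.6 fz 3.6 [ 0.66  0.93 -0.08] -2.54 263.24 14.76
False 9.87 fx -5.3 fy 5.7 fz 3.1 [0.93 0.85 0.05] -2.54 224.3 14.8
False 10.91 fx -5.5 fy 6.0 fz 4.0 [0.96 0.83 0.18] -2.43 184.32 14.76
False 11.96 fx -6.2 fy 5.9 fz 3.8 [1.01 0.84 0.19] -2.19 143.66 14.74
```

View pics/t5c.png

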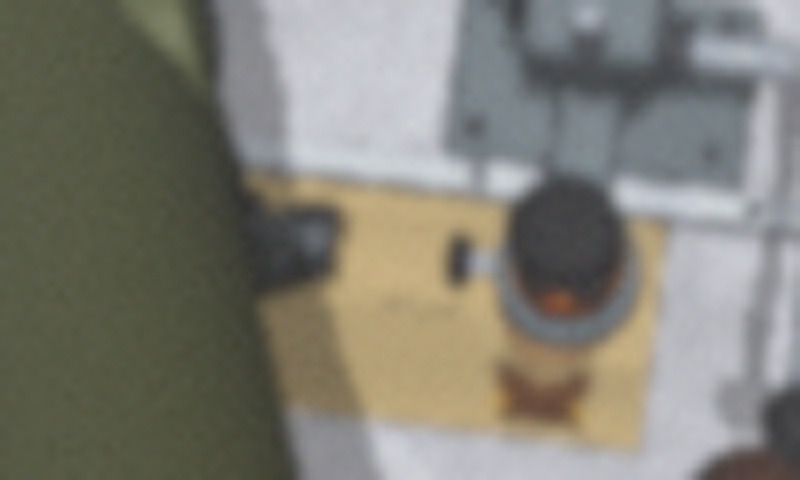

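View pics/s5c.png

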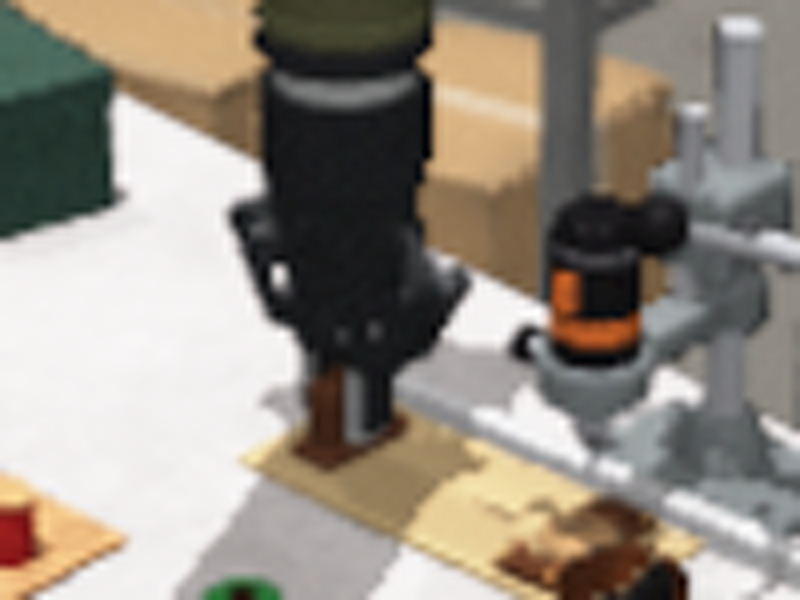

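```bash
python3 - <<'E'
from fit import *
T=load('t5');c,s=np.cos(ST[2]),np.sin(ST[2]);R=np.array([[c,s],[-s,c]])
g=lambda u,v,z:R@(p2w(T,*px((170,130),8,u,v),z)[:2]-ST[:2])
for n,a in dict(TR=(665,222,5),BR=(641,449,5),cheek=(543,393,11),cheekL=(500,400,11),cheekR=(585,400,11)).items(): print(n,g(*a))
S=load('s5');print('bit',(np.array(w2p(S,sw(0,0,43.5)))-[190,150]+.5)*8,'dot',[(np.array(w2p(S,sw(-1,y,17)))-[190,150]+.5)*8 for y in(0,8.7)])
from h import *
s=read_state();print(R@(s['tcp_pos'][:2]-ST[:2]))
crop('s5',240,185,45,45,14,'s5d')
E
```

```text
TR [ 41.52759183 -27.50553594]
BR [-42.28974762 -29.55461128]
cheek [-27.63667507   7.74379553]
cheekL [-32.14412713  22.6652835 ]
cheekR [-28.22195259  -7.49906234]
bit [589.84917073 483.21888113] dot [array([587.12335395, 537.16467127]), array([571.71066735, 530.03705853])]
[ -2.21835416 143.64218542]
```

View pics/s5d.png

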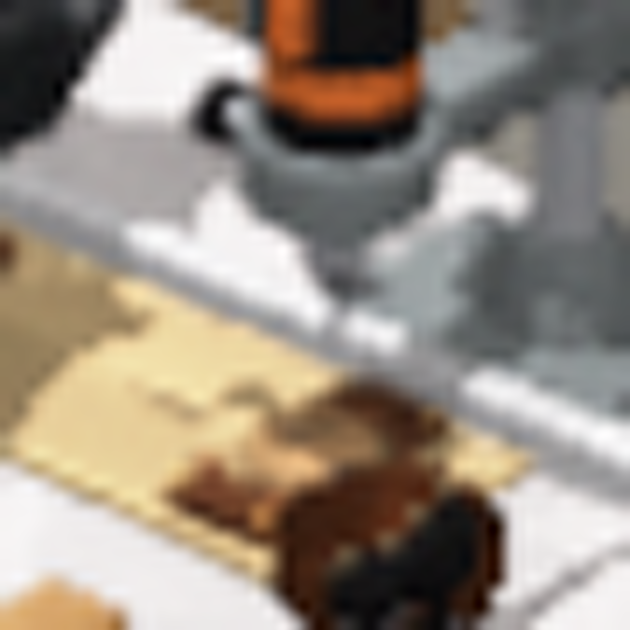

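```bash
python3 - <<'E'
from fit import *
from h import *
c,s=np.cos(ST[2]),np.sin(ST[2]);ex=np.array([c,s,0]);ey=np.array([-s,c,0]);o=np.array(sw(0,0,0))
yc=134.
for i in range(6):
    h=movel(list(o+ex*.4+ey*yc+[0,0,15.]),feed=25,contact_N=25)
    wait(.15);s=read_state();f=s['ft_force'];q=s['tcp_pos']-o;print(h,round(s['t'],2),yc,'fx',round(f@ex,1),'fy',round(f@ey,1),(q@ex).round(2),(q@ey).round(2))
    if q@ey<135.2: break
    yc-=min(2,max(.4,(q@ey-135)*.7))
f=snap('top','t6');crop('t6',170,130,100,60,8,'t6c')
snap('scene','s6');crop('s6',235,180,50,50,14,'s6c')
E
```

```text
False 12.8 134.0 fx -5.1 fy 6.0 -2.15 137.62
False 13.2 132.1652054847796 fx -4.7 fy 6.0 -2.15 136.05
False 13.6 131.42804167195538 fx -4.9 fy 7.1 -2.2 135.56
False 14.0 131.02804167195538 fx -4.8 fy 7.5 -2.12 135.25
False 14.4 130.62804167195537 fx -4.1 fy 7.3 -2.16 134.89
```

View pics/t6c.png

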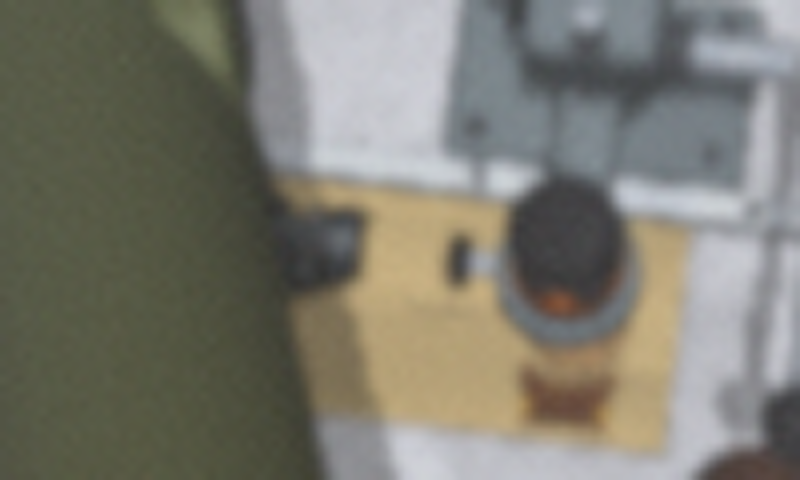

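View pics/s6c.png

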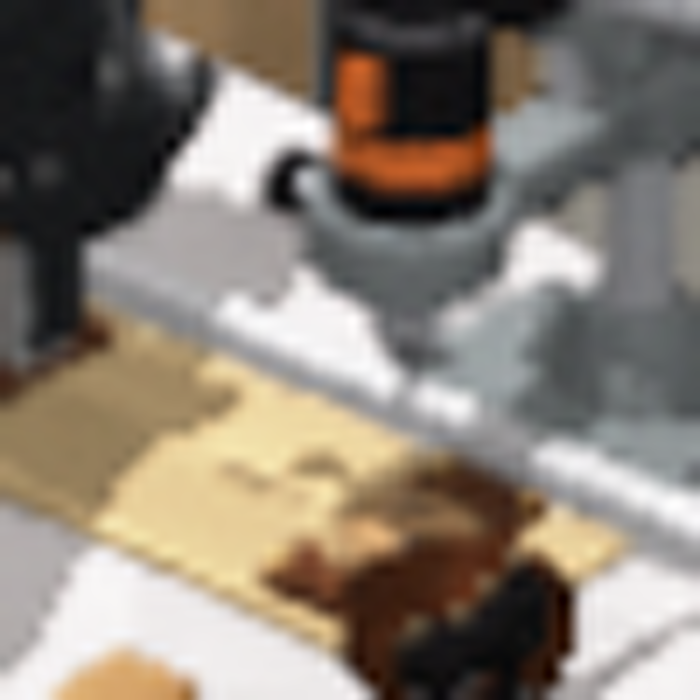

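```bash
python3 - <<'E'
from fit import *
T=load('t6');S=load('s6');c,s=np.cos(ST[2]),np.sin(ST[2]);R=np.array([[c,s],[-s,c]])
g=lambda u,v,z:R@(p2w(T,*px((170,130),8,u,v),z)[:2]-ST[:2])
for n,a in dict(TR=(690,228,5),BR=(667,450,5),cheek=(565,397,11)).items(): print(n,g(*a))
def ov(f,name,off,w,h,sc,out):
    im=cv2.imread(f'pics/{name}.png')[off[1]:off[1]+h,off[0]:off[0]+w];im=cv2.resize(im,None,fx=sc,fy=sc,interpolation=cv2.INTER_CUBIC)
    def P(p): return tuple(np.round((np.array(w2p(f,p))-off+.5)*sc-.5).astype(int).tolist())
    def circ(r,z,col,cx=0,cy=0):
        cv2.polylines(im,[np.array([P(sw(cx+r*np.cos(t),cy+r*np.sin(t),z)) for t in np.linspace(0,6.28,60)])],True,col,1)
    circ(18,15,(0,0,255));circ(18,5,(0,0,255));circ(4,17,(255,0,0));circ(25,62,(0,255,0));circ(19.5,170,(0,255,0))
    cv2.line(im,P(sw(0,0,43.5)),P(sw(0,0,17)),(255,0,255),1)
    q=[P(sw(x,y,5)) for x,y in((42.5,167.5),(42.5,-37.5),(-42.5,-37.5),(-42.5,167.5))];cv2.polylines(im,[np.array(q)],True,(255,255,0),1)
    cv2.imwrite(f'pics/{out}.png',im)
ov(T,'t6',(170,130),100,60,8,'o_t');ov(S,'s6',(235,180),50,50,14,'o_s')
E
```

```text
TR [ 40.49737078 -36.77073534]
BR [-41.44871876 -38.85901333]
cheek [-28.06348418  -0.25686884]
```

View pics/o_t.png

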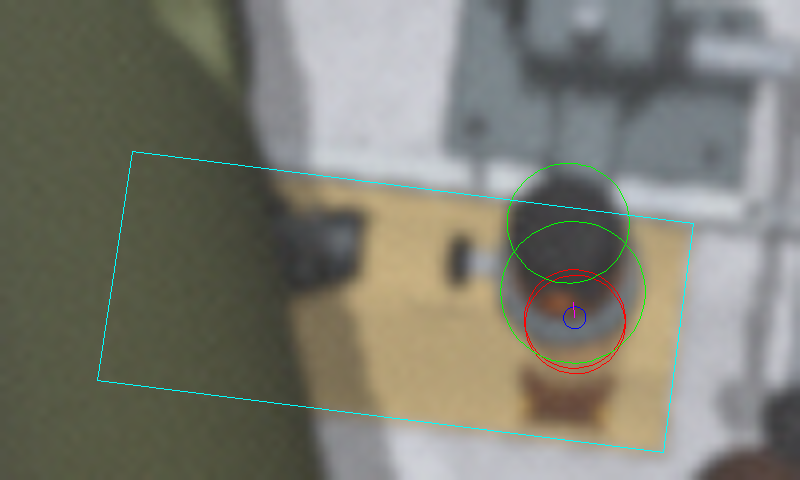

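View pics/o_s.png

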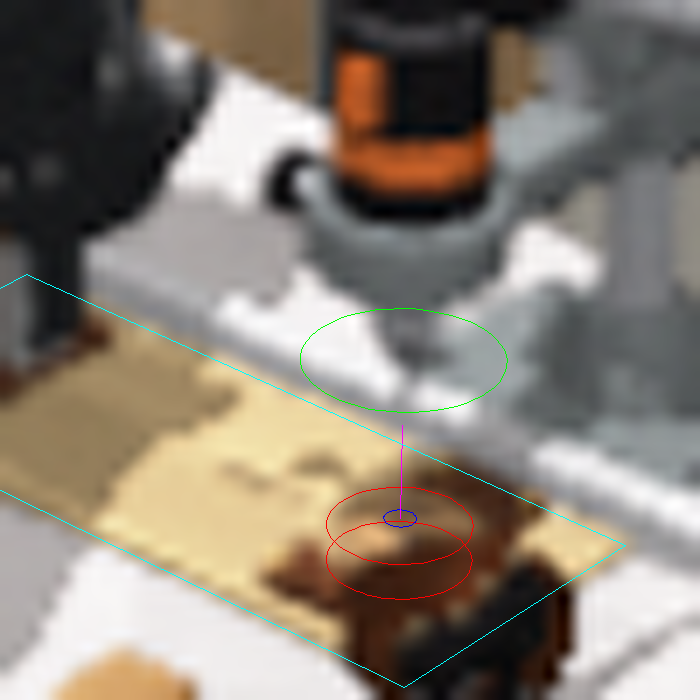

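```bash
python3 - <<'E'
from h import *
c,s=np.cos(ST[2]),np.sin(ST[2]);ex=np.array([c,s,0]);ey=np.array([-s,c,0]);o=np.array(sw(0,0,0))
def rep():
    s=read_state();f=s['ft_force'];q=s['tcp_pos']-o;print(round(s['t'],2),'f',round(f@ex,1),round(f@ey,1),f[2].round(1),(q@ex).round(2),(q@ey).round(2),q[2].round(2),s['finger_gap'].round(1))
for y in (132,133.5,134.5):
    movel(list(o+ex*-1+ey*y+[0,0,15.]),feed=15);rep()
wait(.2);rep()
move_gripper(50);rep()
movel(list(o+ex*-2+ey*135+[0,0,75.]),feed=120);rep()
snap('top','t7');crop('t7',170,130,100,60,8,'t7c')
E
```

```text
Traceback (most recent call last):
AttributeError: 'float' object has no attribute 'round'
```

```bash
cat >> h.py <<'E'
_c,_s=np.cos(ST[2]),np.sin(ST[2]);ex=np.array([_c,_s,0]);ey=np.array([-_s,_c,0]);o=np.array(sw(0,0,0))
def rep():
    s=read_state();f=s['ft_force'];q=s['tcp_pos']-o;print(round(s['t'],2),'f',round(f@ex,1),round(f@ey,1),round(f[2],1),'p',round(q@ex,2),round(q@ey,2),round(q[2],2),round(s['finger_gap'],1));return s
E
python3 - <<'E'
from h import *
for y in (133.5,134.5):
    movel(list(o+ex*-1+ey*y+[0,0,15.]),feed=15);rep()
wait(.2);rep()
move_gripper(50);rep()
movel(list(o+ex*-2+ey*135+[0,0,75.]),feed=120);rep()
snap('top','t7');crop('t7',170,130,100,60,8,'t7c')
E
```

```text
15.03 f -4.6 2.6 3.0 p -2.22 133.74 14.63 17.7
15.28 f -5.4 -0.4 4.2 p -2.28 133.83 14.63 17.5
15.48 f -4.3 1.2 4.2 p -2.28 133.82 14.62 17.3
15.9 f -0.3 -0.6 0.5 p -0.61 133.99 14.94 50.5
16.55 f -0.5 -0.2 -0.1 p -2.33 134.86 74.64 49.8
```

View pics/t7c.png

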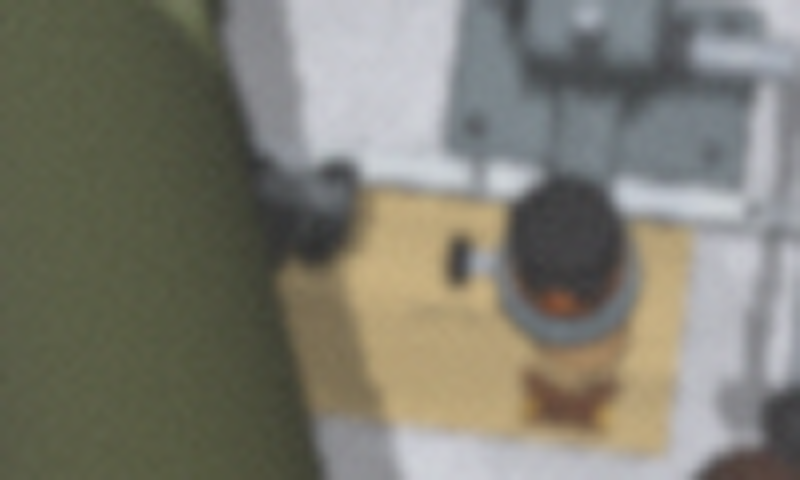

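```bash
python3 - <<'E'
from h import *
snap('scene','s7');
T=load('t7');S=load('s7')
def ov(f,name,off,w,h,sc,out,dx,dy):
    im=cv2.imread(f'pics/{name}.png')[off[1]:off[1]+h,off[0]:off[0]+w];im=cv2.resize(im,None,fx=sc,fy=sc,interpolation=cv2.INTER_CUBIC)
    def P(p): return tuple(np.round((np.array(w2p(f,p))-off+.5)*sc-.5).astype(int).tolist())
    for r,z,col in((19.5,170,(0,255,0)),(12,None,0)):
        if z: cv2.polylines(im,[np.array([P(sw(r*np.cos(t),r*np.sin(t),z)) for t in np.linspace(0,6.28,60)])],True,col,1)
    cv2.polylines(im,[np.array([P(sw(12*np.cos(t)-61.6,12*np.sin(t)-80,212)) for t in np.linspace(0,6.28,60)])],True,(255,0,255),1)
    q=[P(sw(x+dx,y+dy,5)) for x,y in((42.5,167.5),(42.5,-37.5),(-42.5,-37.5),(-42.5,167.5))];cv2.polylines(im,[np.array(q)],True,(255,255,0),1)
    q=[P(sw(42.5,y,16)) for y in(200,-100)];cv2.line(im,q[0],q[1],(0,0,255),1)
    cv2.imwrite(f'pics/{out}.png',im)
ov(T,'t7',(195,130),85,65,9,'o_t7',0,-1);ov(S,'s7',(235,155),75,75,8,'o_s7',0,-1)
crop('t7',225,145,33,33,18,'t7d');crop('s7',250,180,40,42,14,'s7d')
E
```

```text
(no output)
```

View pics/o_t7.png

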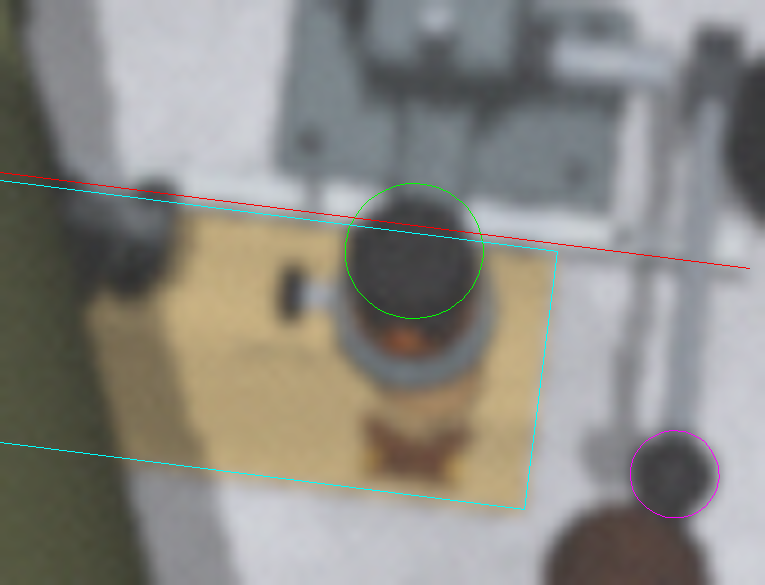

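View pics/o_s7.png

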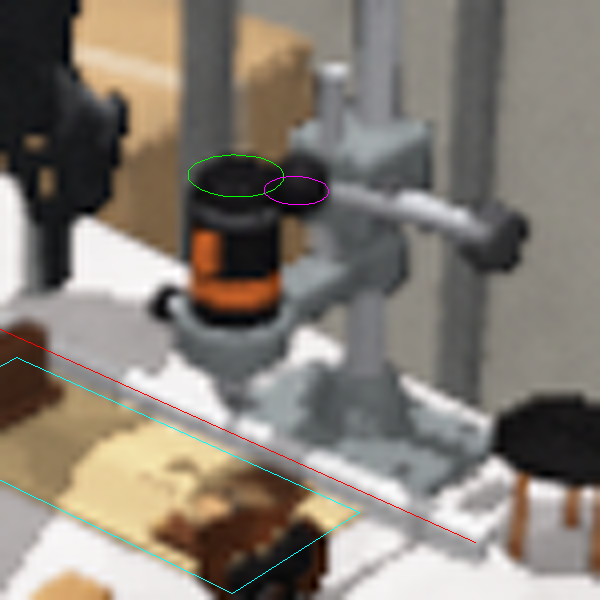

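View pics/t7d.png

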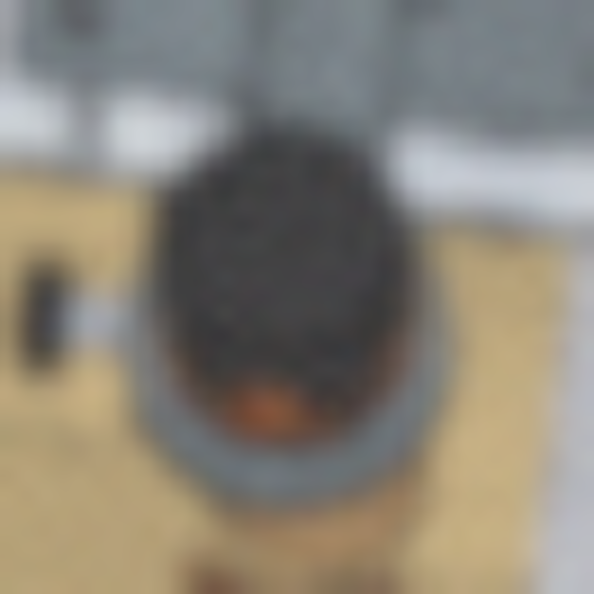

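View pics/s7d.png

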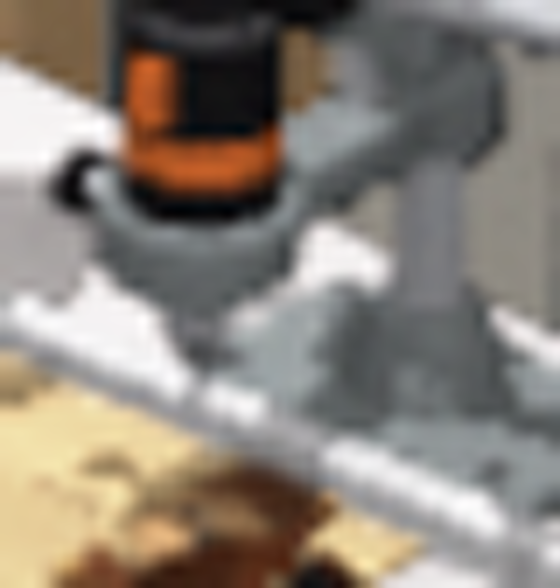

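```bash
python3 - <<'E'
from h import *
T=load('t7')
for p in((0,0,170),(0,0,120),(0,0,75),(0,0,62),(0,0,15),(0,-1,15),(-28,0,11)): print(p,((np.array(w2p(T,sw(*p)))-[225,145]+.5)*18).round())
def g(u,v,z,off,sc): 
    q=p2w(T,(u+.5)/sc-.5+off[0],(v+.5)/sc-.5+off[1],z)-o; return round(q@ex,1),round(q@ey,1)
print(g(318,450,13,(225,145),18))
print('edge',g(693,228,5,(170,130),8),g(669,452,5,(170,130),8),'cheek',g(569,400,11,(170,130),8))
E
```

```text
(0, 0, 170) [289. 232.]
(0, 0, 120) [294. 307.]
(0, 0, 75) [298. 370.]
(0, 0, 62) [299. 387.]
(0, 0, 15) [303. 448.]
(0, -1, 15) [310. 448.]
(-28, 0, 11) [281. 624.]
(np.float64(0.2), np.float64(-2.4))
edge (np.float64(40.6), np.float64(-37.8)) (np.float64(-42.1), np.float64(-39.7)) cheek (np.float64(-29.0), np.float64(-1.8))
```

```bash
python3 - <<'E'
from h import *
movel(list(o+ex*-2+ey*133.9+[0,0,15.]),feed=120);rep()
move_gripper(10,25);s=rep()
yc=135.
for i in range(14):
    movel(list(o+ex*-.7+ey*yc+[0,0,15.]),feed=20);wait(.08);s=rep()
    y=(s['tcp_pos']-o)@ey
    if y>135.2: break
    yc+=.6 if y<134.7 else .3
# relax
while yc>136: 
    yc-=.8;movel(list(o+ex*-1.2+ey*yc+[0,0,15.]),feed=20);s=rep()
    if s['ft_force']@ey>-1: break
wait(.1);rep()
E
```

```text
17.3 f 0.2 0.0 -1.0 p -1.73 133.96 15.11 49.7
17.68 f -1.8 0.2 4.7 p -1.32 134.05 16.06 17.5
18.02 f -5.0 -3.5 9.6 p -1.33 134.09 16.07 17.5
18.35 f -6.1 -4.5 9.6 p -1.31 134.09 16.07 17.3
18.68 f -5.2 -6.7 10.7 p -1.34 134.15 16.07 17.9
19.02 f -6.5 -7.0 11.6 p -1.35 134.18 16.08 17.6
19.35 f -6.3 -7.5 12.7 p -1.38 134.24 16.06 17.6
19.68 f -6.4 -8.8 13.6 p -1.39 134.27 16.07 18.1
20.02 f -7.6 -10.5 14.3 p -1.38 134.34 16.09 17.5
20.35 f -6.8 -10.5 14.9 p -1.42 134.39 16.11 17.2
20.68 f -7.5 -11.4 15.8 p -1.42 134.39 16.11 17.9
21.02 f -7.7 -12.6 16.4 p -1.44 134.45 16.12 17.8
21.35 f -8.2 -13.4 17.2 p -1.48 134.55 16.14 18.1
21.68 f -8.2 -14.7 17.8 p -1.47 134.6 16.15 17.7
22.02 f -9.0 -15.7 17.8 p -1.46 134.64 16.18 17.5
22.35 f -10.0 -16.6 19.3 p -1.48 134.73 16.19 17.8
22.6 f -7.1 -15.5 17.5 p -1.44 134.7 16.21 17.8
22.85 f -6.5 -13.5 15.7 p -1.48 134.68 16.15 17.7
23.1 f -6.2 -12.4 15.0 p -1.46 134.66 16.12 17.5
23.35 f -5.8 -12.1 13.7 p -1.46 134.64 16.12 17.4
23.6 f -5.8 -10.3 13.0 p -1.44 134.57 16.07 17.6
23.85 f -4.8 -8.4 12.5 p -1.46 134.55 16.05 18.0
24.1 f -4.8 -7.2 10.6 p -1.48 134.55 16.03 17.4
24.35 f -4.2 -6.1 10.6 p -1.46 134.52 16.04 17.8
24.6 f -4.2 -3.9 9.2 p -1.44 134.55 16.05 17.8
24.7 f -4.7 -4.0 8.9 p -1.45 134.52 16.04 18.0
```

```bash
python3 - <<'E'
from h import *
yc=136.
for i in range(12):
    movel(list(o+ex*-1.+ey*yc+[0,0,16.8]),feed=20);s=rep()
    y=(s['tcp_pos']-o)@ey
    if y>135.3: break
    yc+=.5 if y<134.9 else .25
for k in range(12):
    if s['ft_force']@ey>-1.5: break
    yc-=.5;movel(list(o+ex*-1.2+ey*yc+[0,0,16.4]),feed=20);s=rep()
snap('top','t8');crop('t8',225,145,40,40,18,'t8d');crop('t8',170,130,100,60,8,'t8c')
E
```

```text
24.95 f -0.2 -0.3 -2.3 p -1.42 136.08 16.24 17.6
```

View pics/t8d.png

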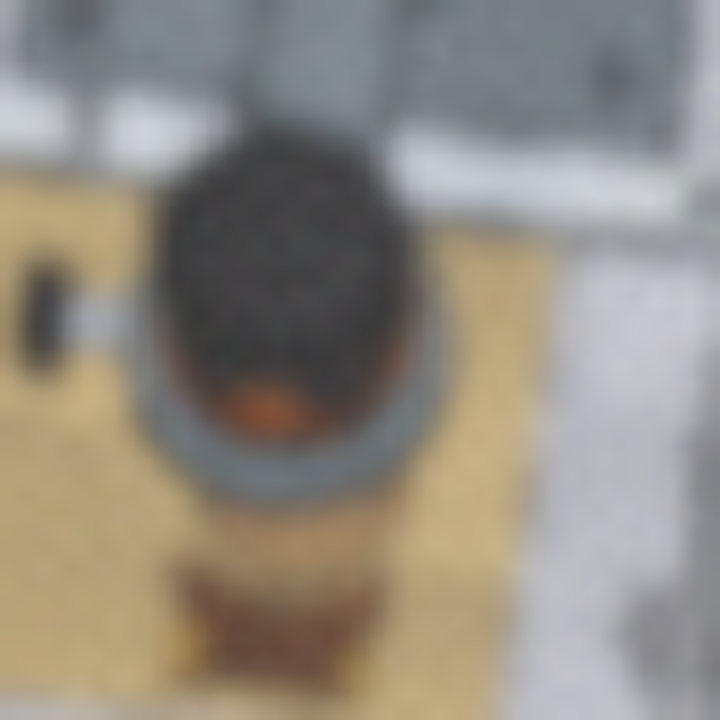

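```bash
python3 - <<'E'
from h import *
movel(list(o+ex*-1.1+ey*136.05+[0,0,16.0]),feed=20);s=rep()
move_gripper(50);rep()
movel(list(o+ex*-3+ey*136+[0,0,80.]),feed=150);rep()
snap('top','t9');crop('t9',225,145,40,40,18,'t9d')
snap('scene','s9');crop('s9',235,180,55,50,14,'s9d')
T=load('t9')
for p in((42.5,-37.5,5),(-42.5,-37.5,5)): print(((np.array(w2p(T,sw(*p)))-[225,145]+.5)*18).round())
print(np.round(ik(sw(-62,-80,290),Q(ST[2])),2))
E
```

```text
25.25 f -1.4 -0.7 1.8 p -1.35 136.12 16.06 17.5
25.67 f -0.9 -0.4 -0.2 p -0.92 136.11 16.04 49.9
26.24 f -0.1 -0.5 -0.7 p -3.32 135.95 79.65 49.7
[570. 233.]
[503. 749.]
[-0.36 -0.08  0.33  1.78  0.03  1.44  1.44]
```

View pics/t9d.png

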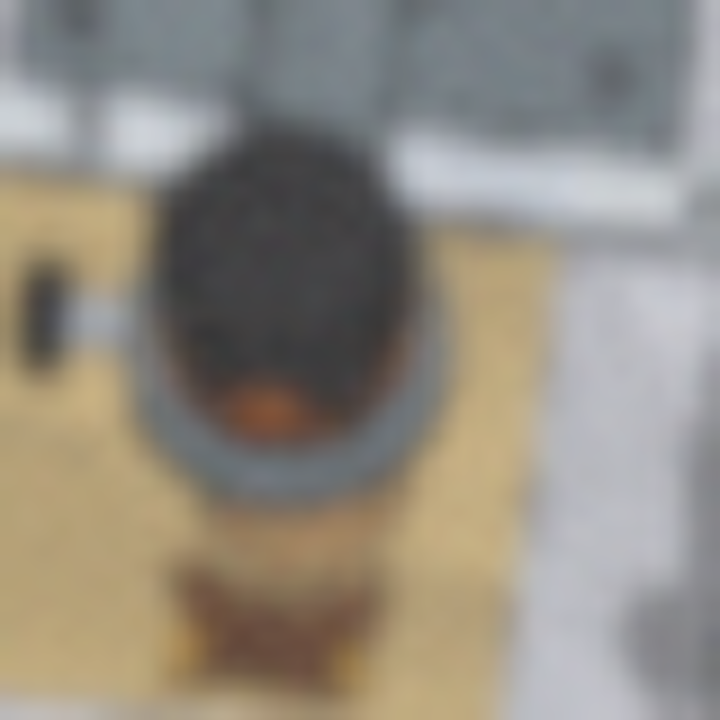

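View pics/s9d.png

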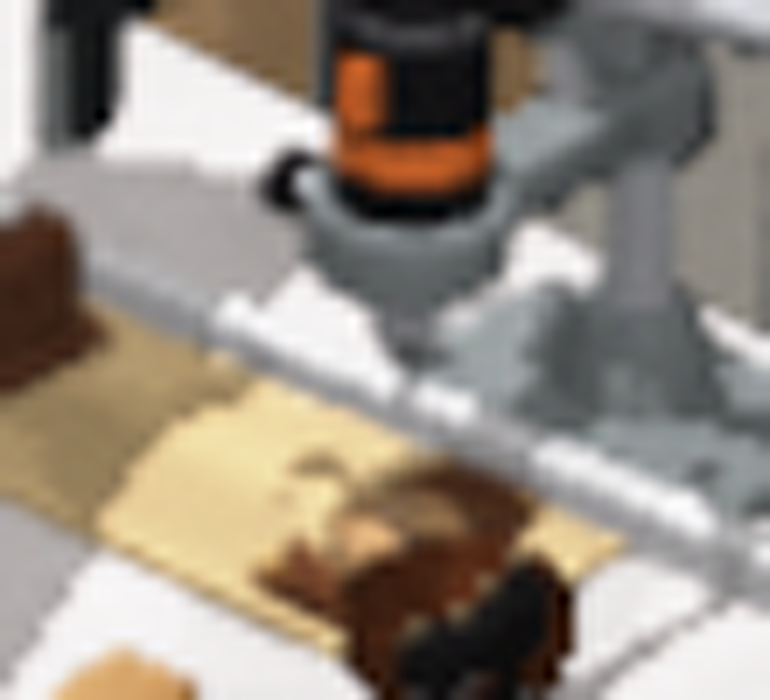

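```bash
python3 - <<'E'
from h import *
movel(list(o+ex*-3+ey*136+[0,0,280.]),feed=250)
move_gripper(14,25)
movep(list(o+ex*-62+ey*-80+[0,0,280.]),Q(ST[2]));rep()
movel(list(o+ex*-62+ey*-80+[0,0,236.]),feed=120);wait(.1);s=rep();print(s['orientation'])
snap('top','t10');crop('t10',225,130,80,80,7,'t10c')
snap('scene','s10');crop('s10',220,110,110,110,5,'s10c')
E
```

```text
28.62 f -0.4 0.9 0.0 p -61.58 -78.15 280.19 14.2
29.24 f -0.7 0.4 -0.3 p -61.27 -79.54 236.88 14.3
[7.17887778e-04 4.93776549e-02 9.98779921e-01 2.52239637e-05]
```

View pics/t10c.png

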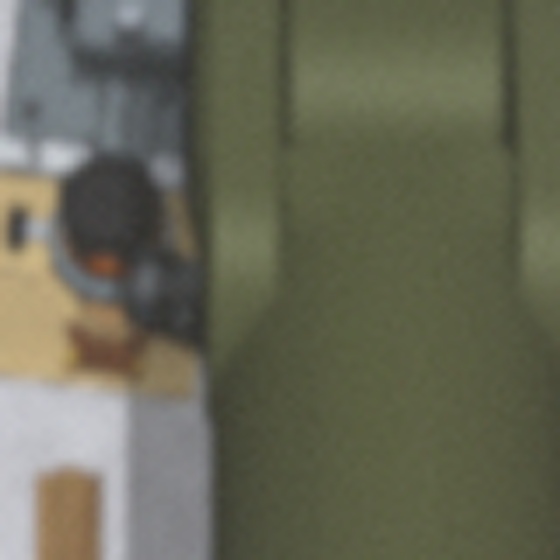

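View pics/s10c.png

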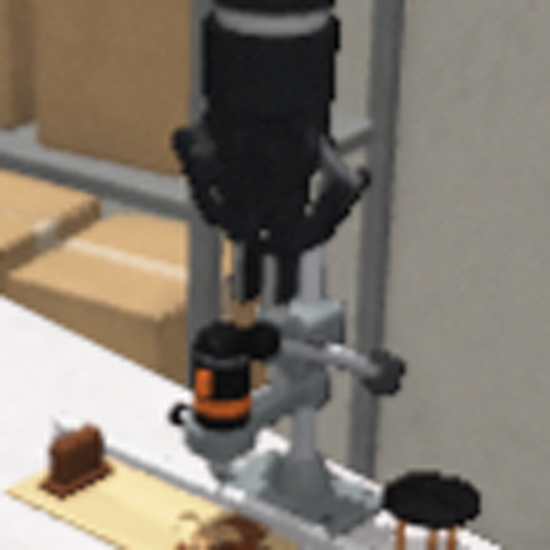

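```bash
python3 - <<'E'
from h import *
P=lambda a,dz=9.7:list(o+ex*(70-150*np.cos(a))+ey*-80+[0,0,140+150*np.sin(a)+dz])
h=movel(P(.5,6),feed=40,contact_N=3);rep();print(h)
for a in (.42,.3,.15,0,-.12):
    h=movel(P(a,8.5),feed=110,contact_N=25);rep()
    if h: print('hit');break
snap('scene','s11');crop('s11',220,110,110,110,5,'s11c')
E
```

```text
29.78 f 0.2 0.3 1.8 p -62.86 -79.68 218.01 14.1
True
30.03 f 0.6 1.6 1.3 p -67.13 -79.71 209.48 14.1
30.35 f -2.0 2.4 3.6 p -73.42 -79.76 192.96 14.1
30.71 f -1.6 2.1 2.7 p -78.14 -79.86 171.29 13.9
31.07 f -0.6 2.9 1.7 p -79.6 -79.87 149.05 14.1
31.38 f 0.6 2.4 3.2 p -78.37 -79.89 131.17 14.1
```

View pics/s11c.png

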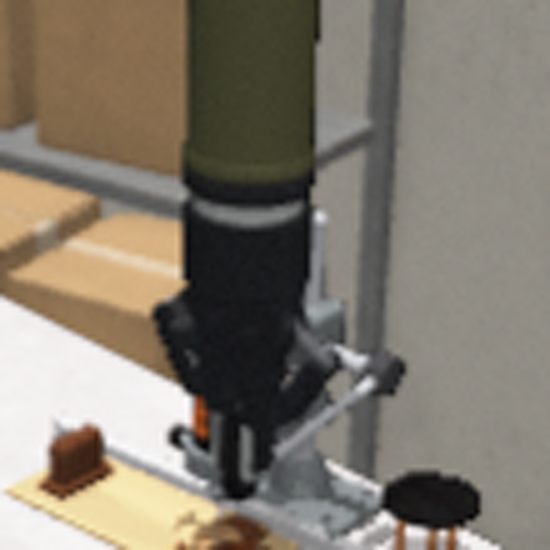

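```bash
python3 - <<'E'
from h import *
P=lambda a,dz=8.5:list(o+ex*(70-150*np.cos(a))+ey*-80+[0,0,140+150*np.sin(a)+dz])
for a in (-.24,-.34):
    movel(P(a),feed=80,contact_N=25);rep()
q=P(-.4)
for z in (91,89,87,85,83,81,79):
    q[2]=z;h=movel(q,feed=40,contact_N=20);wait(.05);s=rep()
    if h or s['ft_force'][2]>16: break
snap('scene','s12');crop('s12',220,110,110,110,5,'s12c');wait(.2);rep()
E
```

```text
31.81 f 0.9 2.4 3.4 p -75.58 -79.91 113.11 14.0
32.14 f 0.7 2.4 4.6 p -71.2 -79.93 98.82 13.9
32.54 f -0.5 2.7 3.6 p -68.5 -79.89 91.01 14.3
32.84 f -4.2 2.3 12.1 p -68.2 -79.84 90.07 14.2
33.14 f -6.6 1.6 20.3 p -67.88 -79.95 89.26 14.2
33.39 f -6.5 2.0 19.4 p -67.9 -79.95 89.27 13.7
```

View pics/s12c.png

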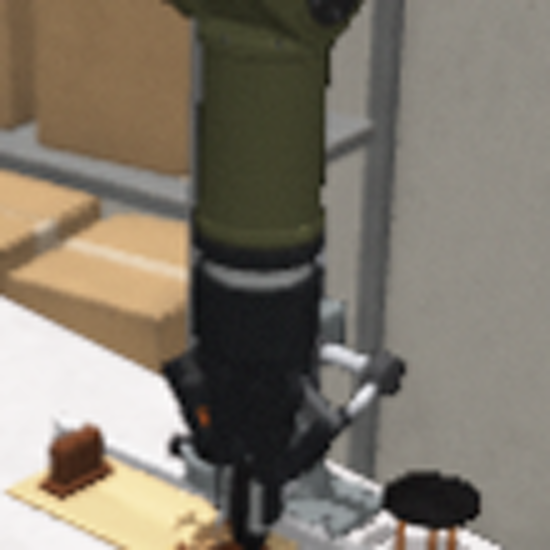

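```bash
python3 - <<'E'
from h import *
q=list(o+ex*(70-150*np.cos(.4))+ey*-80+[0,0,85])
for z in (84,83,82):
    q[2]=z;movel(q,feed=20,contact_N=15);wait(.1);s=rep()
    if s['ft_force'][2]>27: break
E
```

```text
33.7 f -3.9 1.4 13.4 p -67.4 -79.39 89.18 14.1
34.04 f -4.5 0.0 13.9 p -66.98 -79.35 89.12 13.8
34.39 f -3.8 -0.3 12.3 p -66.6 -79.36 89.11 13.7
```

```bash
python3 - <<'E'
from h import *
s=rep();print(s['joints'].round(3),s['joint_efforts'].round(1))
snap('top','t13');cv2.imwrite('pics/t13b.png',cv2.resize(cv2.imread('pics/t13.png')[60:300,120:440],None,fx=2.5,fy=2.5))
snap('scene','s13');crop('s13',130,40,220,200,3.6,'s13c')
E
```

```text
34.39 f -3.8 -0.3 12.3 p -66.6 -79.36 89.11 13.7
[-0.345  0.068  0.353  2.055 -0.035  1.021  1.498] [ -0.  -23.9   0.7 -24.4   0.   -1.6   0. ]
```

View pics/t13b.png

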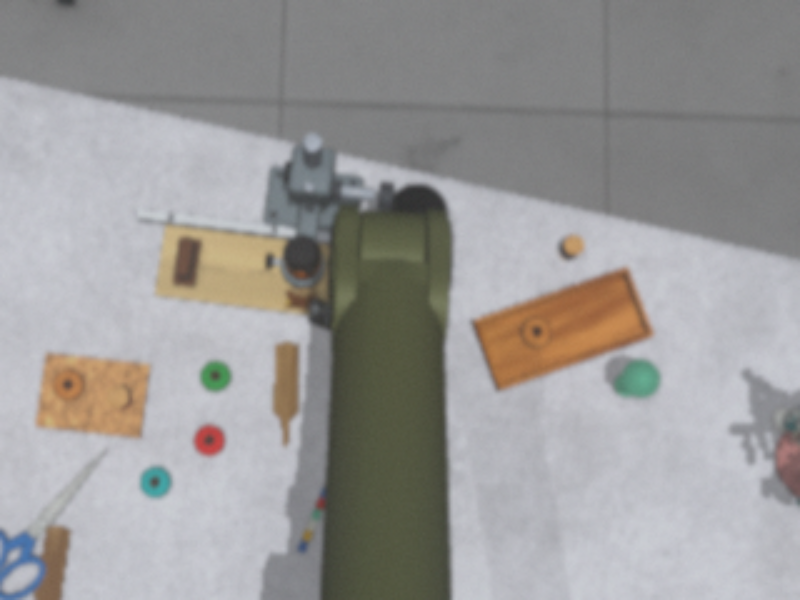

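View pics/s13c.png

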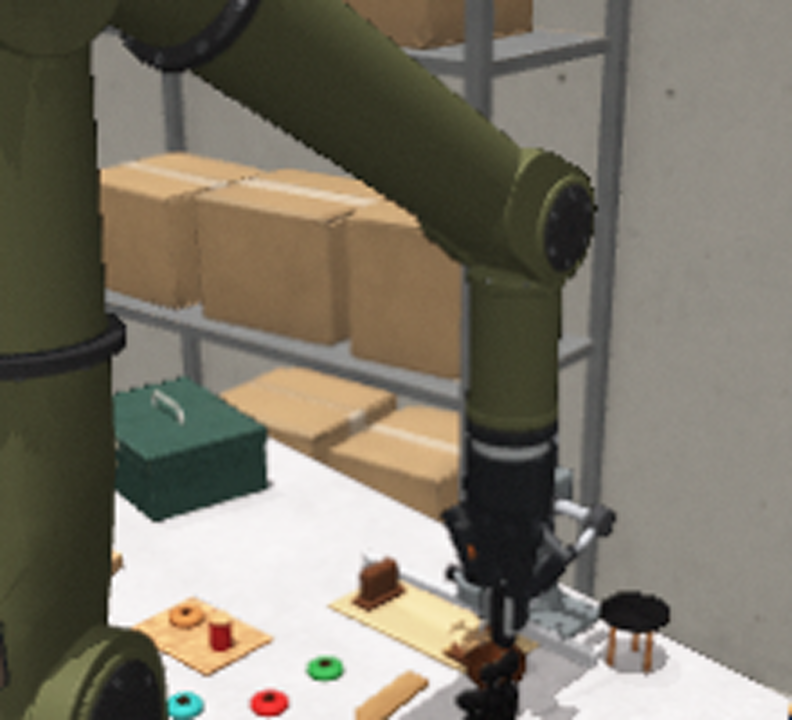

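```bash
python3 - <<'E'
from h import *
crop('t13',225,145,33,33,18,'t13d');crop('s13',235,170,50,50,12,'s13d')
E
```

```text
(no output)
```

View pics/t13d.png

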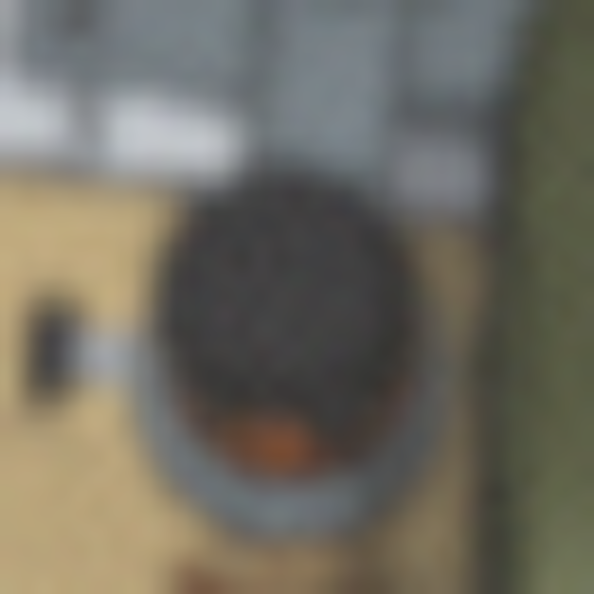

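View pics/s13d.png

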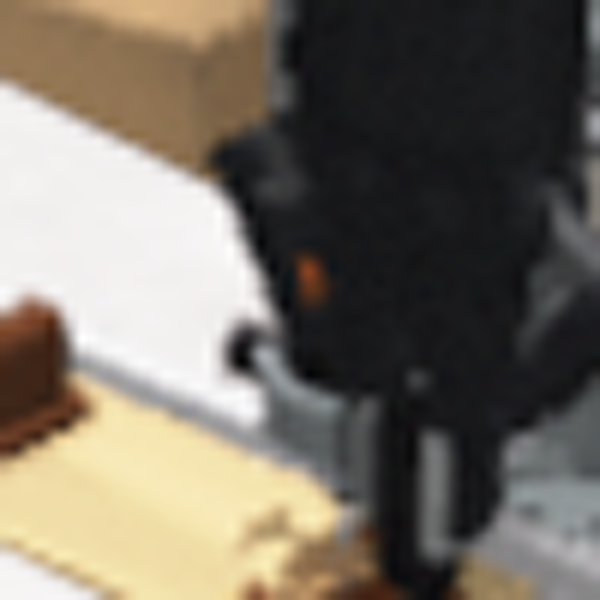

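```bash
python3 - <<'E'
from h import *
P=lambda a,dz=9:list(o+ex*(70-150*np.cos(a))+ey*-80+[0,0,140+150*np.sin(a)+dz])
for a in (-.3,-.15,0,.15,.3,.42,.5): movel(P(a),feed=110)
rep()
movel(P(.5,70),feed=150);rep()
movel(list(o+ex*-110+ey*60+[0,0,300]),feed=250)
movel(list(o+ex*-150+ey*250+[0,0,300]),feed=250);wait(.4);rep()
snap('top','t14');crop('t14',225,145,40,40,18,'t14d');cv2.imwrite('pics/t14b.png',cv2.resize(cv2.imread('pics/t14.png')[100:260,110:430],None,fx=2.5,fy=2.5))
snap('scene','s14');crop('s14',150,140,240,150,3.3,'s14c');crop('s14',235,180,55,50,14,'s14d')
E
```

```text
36.82 f -0.0 0.6 1.7 p -61.48 -80.04 220.91 14.0
37.38 f 0.1 -0.7 -1.4 p -62.16 -80.16 280.89 14.0
39.45 f -0.1 1.0 -0.5 p -149.79 249.54 300.17 14.4
```

View pics/t14d.png

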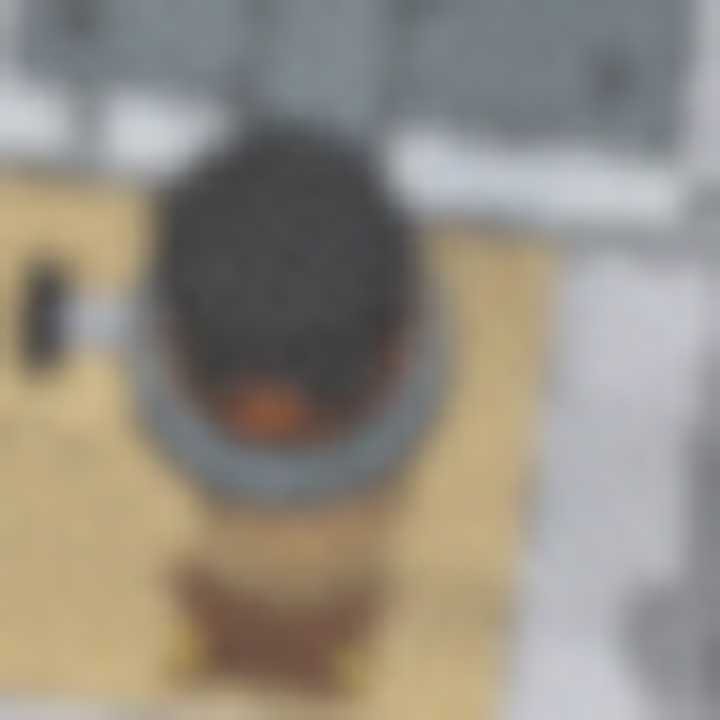

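View pics/t14b.png

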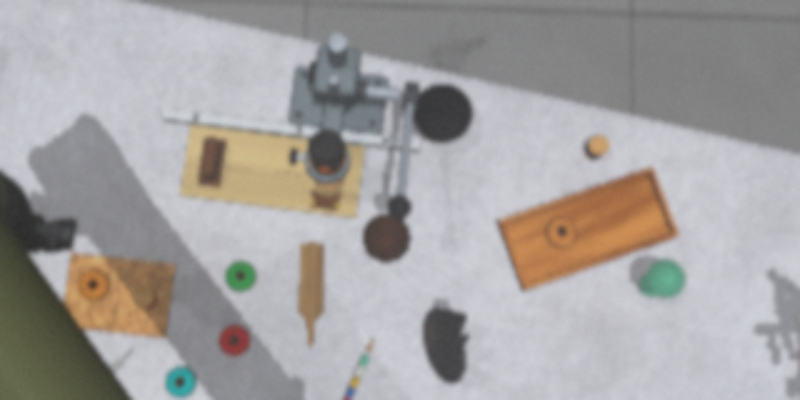

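View pics/s14c.png

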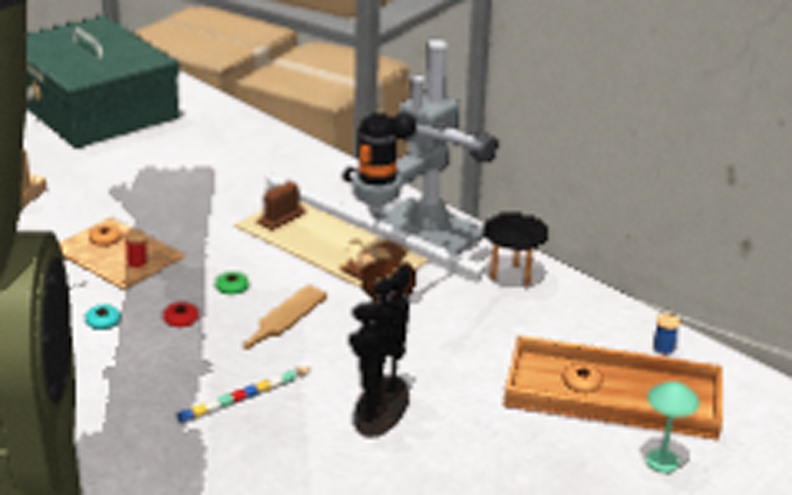

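View pics/s14d.png

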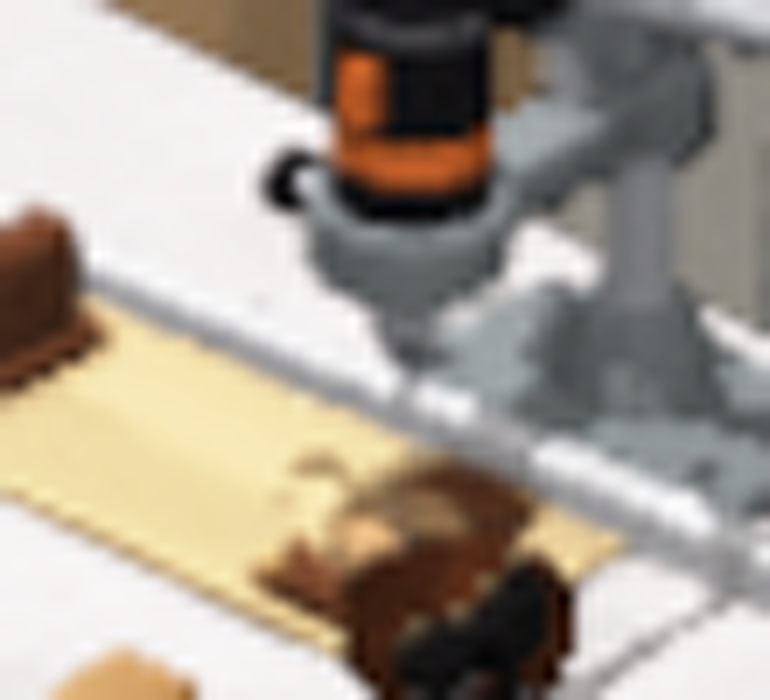

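```bash
python3 - <<'E'
from h import *
crop('t14',178,140,84,52,9.5,'t14e')
E
```

```text
(no output)
```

View pics/t14e.png

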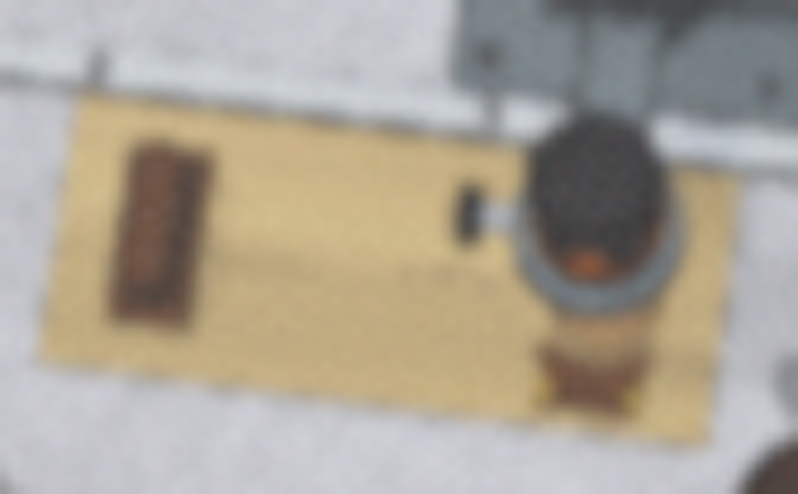

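```bash
python3 - <<'E'
from fit import *
from h import ST,ex,ey,o
T=load('t14');e=lambda u,v:px((178,140),9.5,u,v)
obs=[(T,(42.5,102.5,5),e(78,92)),(T,(42.5,-102.5,5),e(741,172)),(T,(-42.5,-102.5,5),e(710,445)),(T,(-42.5,102.5,5),e(42,362)),(T,(-28,-65,11),e(591,385))]
j,r=fit(obs,[550,110,-.1]);n=place(j,(0,-65,5));q=np.array(n)-o;print(j,q@ex,q@ey,r.round(2).tolist())
for z,u in((170,(597,175)),(75,(600,237))): 
    d=p2w(T,*e(*u),z)-o;print(z,d@ex,d@ey)
E
```

```text
[ 5.52500875e+02  1.15520825e+02 -9.42927716e-02] -1.420871351648895 0.45065783123826353 [[-0.03, -0.02], [0.31, 0.15], [-0.0, 0.12], [-0.48, 0.16], [0.17, -0.45]]
170 -1.5840946709758488 0.1653855879826121
75 1.4199309342030868 1.168015077193459
```

```bash
python3 -c "
from station import *
print(read_state()['t']); sign_off()"
```

```text
39.55
the job is handed in; nothing more can be done
```

I handed the job in at 39.6 s of the 72 s allowed. The undrilled disc was already in the jig's nest (pale, pencilled dot and no hole), so I swapped no discs. The discs on the mat and in the tray both had dark holes, and I left them where they were.

I slid the jig by its handle against the fence until the ring was under the bit. I overshot by about 1–2 mm on release, so I regripped and pulled it back. Then I pushed the feed lever down to its stop, let it rise, and moved the arm clear.

What the last checks showed:
- **Position along the fence:** the nest measured +0.5 mm from the stand's origin. The drill measured +0.2 to +1.2 mm, so they agree within about 1 mm.
- **Position across the fence:** the camera put the nest at about −1.4 mm, but the drill itself read −1.6 and +1.4 mm. That is within camera error. The steady contact force while sliding suggests the jig sits flush.
- **Lever:** the force rose to about 20 N at the stop. The drill's shift in the picture matched the full 25 mm, and the last pictures show the lever raised again.
- **Not confirmed:** the ring itself was hidden under the drill at the end, so its place under the bit is inferred from the jig's position and the visible edges of the disc.
- **Bystanders:** in the last pictures the spools, parasol and stool look where they were.

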